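Take the left-hand-threaded burr nut off the bench mill

ROBOT

A 6-joint arm with a two-finger parallel gripper is mounted at the origin on a cart in front of the work surface, level with it; the furniture and walls round the work are solid. World frame = base frame: x ahead of the robot, y to its left, z up, the work surface at z = 0. Lengths are in m, angles in rad, forces in N, time in s.
With the tool pointing down it reaches from about 0.35 to 0.85 m from the base axis. Payload 8.1 kg.
Tool frame: the origin (TCP) lies midway between the tips of the shut fingers; the grasp point (between the pads) lies 19 mm behind it (robot.tcp_to_grasp is the distance from the TCP to the grasp point, in m); x points along the fingers, y is the direction in which the jaws open and shut, and the axes are right-handed (so a half turn about x gives the same grasp; the last joint's range is limited). The gripper opens to 93 mm and grips with 3 to 60 N. Pads are 15 mm wide; open, the fingers measure 128 mm over their backs; the gripper's body (75 mm by 188 mm) begins 65 mm behind the grasp point.
Start: joints at [-1.388, 0.13, 1.488, -0, 1.523, -0.085], TCP at [0.159, -0.579, 0.185] pointing down, gripper open.
Joint ranges: [-2.96, 2.96], [-0.89, 2.26], [0.02, 2.5], [-1.34, 4.48], [0, 2.73], [-2.66, 2.66]. Speed limits (rad/s): [2.39, 2.39, 2.79, 3.14, 3.14, 3.14].

INTERFACE

Orientations are given as a rotation vector (axis times angle).
In Python, from plant import robot gives the robot as it stands.
- The arm moves only by the tool play_rows, never from a script. Its argument "plan" is a list of rows, each an object with "slide": the shift along the world's x, y, z as a fraction of full scale, a list of three; "roll": the turn about the world's z as a fraction of full scale; "fingers": the gripper command: -1 is shut, 1 is fully open, values between are in proportion. A call has 1 to 20 rows; each row shifts and turns the commanded pose from where the row before left it; what a row does not reach is not made up. Full scale, the value 1, is 30 mm for a shift and 8 degrees for a turn. A row lasts 1/8 s, in which the tool goes at most 62.5 mm and 10.7 degrees, less where a joint would pass 70% of its speed; a pose out of reach is approached as far as the arm can. A call with a number of a shift or a turn outside -1 to 1 is refused whole. A call with a gripper value outside its range is refused whole. The fingers move at their own pace and stop on an object; "squeeze" is the grip in N (left out, the last holds). Time passes only in rows, so rows that do not move let the fingers close. It gives the time, the measured TCP pose, the force and the opening at its end, in the units of the state.
- robot.read_state(): the state, without advancing time (a new reading comes with each control period).
- robot.read_camera(name): name is "scene" or "top" or "wrist"; returns the picture (400x640x3 uint8, red, green, blue); there is no depth.
- robot.get_calibration(name): a dict with "fx", "fy", "cx", "cy" (pixels), "R" (3x3) and "t" (3): a world point X has camera coordinates R X + t; the wrist camera has in their place "T_tool_cam" (4x4, takes a point from camera to tool coordinates, whose origin is the TCP and whose axes are the tool frame's). Camera axes: x right, y down, z forward; pixel columns grow to the right and rows downward; lengths in m; the calibration is good to about 2 mm. The wrist camera is an equidistant fisheye: a pixel r from the principal point sees the ray r / f radians off the axis. A picture is of the moment at which its call begins: read the wrist's pose just before it. get_calibration takes no time and is no camera call.
- robot.close_job(): hands the job in, once; it reports no verdict.
Trained networks look in the newest picture that a camera, given by its name, has taken for a name from the list of things; names that differ only in an ending like _2 or _b are one class to them, and where a whole thing is asked for, a point or a joint stands for the part that bears it (a point fixed in the world has none). Each returns a list of dicts, best first, with "p" (0 to 1); they miss things now and then, are a little off and sometimes report something else, mostly with a low value. They report only what shows in the picture. A call takes as long as a camera call.
- robot.boxes_of(camera, target): "extent" ([centre column, centre row, width, height] in pixels, round what is visible of it).
- robot.regions_of(camera, target): "region" (400x640 bool, what is visible of it) and "extent" ([centre column, centre row, width, height] in pixels, round what is visible of it).
- robot.mark_of(camera, target): "point" ([column, row] in pixels: a listed point, or the origin of a listed thing).
The state is a dict: "t": time; "q": joint angles; "dq": joint speeds; "joint_torque": joint torques, N m; "tool_pos": TCP position; "orientation": TCP orientation; "force": force on the tool from outside, world axes, zero at the start; "wrist_torque": the same for the moment, N m; "opening": finger opening in m.
Only numpy, scipy, OpenCV 4.12 (cv2) and the standard library are available. Lean on these libraries where they do the work, as an engineer would, in place of code of your own. Each camera call takes 0.05 s, during which the arm holds its last target.

TASK

Unscrew the big closed hexagon nut from the spindle of the bench mill: it has a left-hand (reverse) thread, so turn it clockwise as seen from above; once off the thread it is still held by a slotted collar hidden inside it, so keep turning clockwise bit by bit, trying with a light pull where the slots let it go, and lift it off without forcing it or tightening it down on the sprung grinding plate. Then set the nut down gently, upright as it came off, in the flat steel tray and let go of it. Leave the weight, the vial and the filter near the work where they are.

Things in the scene. Friction and masses are not known exactly. Their poses are not given: they have to be found in the camera images.
- mill: bench mill, fixed, white, 150 x 140 mm, 66 mm high, spindle in the middle. Origin on the worktop under the spindle axis, z up, -x to its switch side. In the nut, unseen, a collar with two slots tops the thread; its angle differs each time. From the start the nut must turn clockwise by 0.8 to 4.3 rad until its two pins meet the slots; they pass within some 0.5 rad, and again each half turn
- spindle_top (a point): top end of the vertical spindle (inside the nut), on its axis, 103 mm above the worktop. 19 mm thick, with a two-start LEFT-HAND thread, 28 mm over the ridges, lead 22 mm a turn: the nut rises 3.5 mm per radian clockwise from above for 0.8 to 1.8 rad, then comes off the thread and rises under the collar with the plate. A trial pull must go up 13 mm. Over 60 N on thread or collar damages them
- nut_center (a point): centre (half-way up) of the hexagon nut ("nut"), steel, closed slightly domed top, 40 mm across flats, 46 across corners, 40 high, 0.2 kg. z is its axis (up); flats face +x and every 60 degrees from there. It starts screwed on the spindle, pressed up against the thread by the grinding plate under it; it turns stiffly and stays where it is left
- grind_plate (a joint): round steel grinding plate, 84 mm across, under the nut: how far it is pressed down (m). 0 = at its upper stop (top 89 mm above the worktop), 0.015 = at its lower stop; the nut starts by holding it 7 to 12 mm down. Spring 0.8 N per mm, 3 N at the upper stop. It rises with the nut as that is unscrewed; turning the nut counter-clockwise pushes it farther down
- tray_floor (a point): middle of the floor of the flat open tray of thin steel, fixed, outside 150 (its x) x 170 (its y) mm, walls 3 mm thick and 16 mm high, floor 3 mm above the worktop
- weight_mid (a point): centre of a small steel calibration weight, 24 mm in diameter, 30 mm high, a bystander standing behind the tray
- vial_mid (a point): centre of a small capped vial, 23 mm in diameter, 48 mm high, a bystander standing left of the tray
- filter_mid (a point): centre of a small white round syringe filter, 27 mm in diameter, 16 mm high, a bystander behind the mill

How it is judged:
By the outcome, as a careful person would: the job done as asked, in the order asked, and still so for the second after the job is handed in, with the robot touching nothing.
It also fails if it takes over 72 s, if anything falls off the work surface, if the arm or the gripper's body presses on something with over 40 N, if the wrist force passes 120 N, or if a joint passes its speed limit or range.

## Working session

There is one attempt and no reset: what is moved stays moved. The work goes in short steps, Python scripts to look and compute and a tool call to move; the robot and the scene stay as the last step left them, time stands still between calls to the robot, and variables do not carry over. Pictures are saved under pics/ and viewed, and the job is handed in when it is done.

Besides the shell and the picture viewer there is one more tool, called after "Request:" as name(argument=value, ...) on one line, values as JSON. play_rows: Moves the arm, as the interface text tells. Its arguments: {"type":"object","properties":{"plan":{"type":"array","items":{"type":"object","properties":{"slide":{"type":"array","items":{"type":"number","minimum":-1,"maximum":1}},"roll":{"type":"number","minimum":-1,"maximum":1},"fingers":{"type":"number"}}}},"squeeze":{"type":"number"}},"required":["plan"]}

```bash
ls; mkdir -p pics
cat > h.py <<'E'
import numpy as np, cv2
from plant import robot
def ray(cam,px):
    c=robot.get_calibration(cam); R=np.array(c['R']);t=np.array(c['t'])
    d=R.T@np.array([(px[0]-c['cx'])/c['fx'],(px[1]-c['cy'])/c['fy'],1]); return -R.T@t,d/np.linalg.norm(d)
def atz(cam,px,z):
    o,d=ray(cam,px); return o+d*(z-o[2])/d[2]
def tri(p1,c1,p2,c2):
    o1,d1=ray(c1,p1);o2,d2=ray(c2,p2)
    A=np.stack([d1,-d2],1); s=np.linalg.lstsq(A,o2-o1,rcond=None)[0]
    a=o1+s[0]*d1;b=o2+s[1]*d2; return (a+b)/2,np.linalg.norm(a-b)
def save(cam,name):
    im=robot.read_camera(cam); cv2.imwrite('pics/'+name,cv2.cvtColor(im,cv2.COLOR_RGB2BGR)); return im
E
python3 - <<'E'
from h import *
s=robot.read_state(); print(s)
save('scene','s0.png');save('top','t0.png')
for cam in('scene','top'):
  print(cam,robot.get_calibration(cam))
  for n in('nut_center','tray_floor','mill','spindle_top','weight_mid','vial_mid','filter_mid'):
    m=robot.mark_of(cam,n)
    print(n,[(np.round(x['point'],1),round(x['p'],2)) for x in m[:2]])
E
```

```text
pics
{'t': 0.0, 'q': array([-1.38842882e+00,  1.31181789e-01,  1.48926073e+00,  3.20702989e-06,
        1.52300026e+00, -8.54093681e-02]), 'dq': array([-5.36814303e-04,  2.63302839e-04, -9.33438308e-04, -7.81309198e-05,
        2.34739595e-04,  1.54559312e-03]), 'joint_torque': array([ 1.65725309e-03, -5.59845471e+01, -4.91753304e+01,  7.67174712e-02,
        3.56603146e-02, -1.69157706e-04]), 'tool_pos': array([ 0.15865602, -0.57799235,  0.18398538]), 'orientation': array([ 2.07905193,  0.28198698, -2.07923331]), 'force': array([ 0.1363385 , -0.53381812, -0.78101286]), 'wrist_torque': array([ 0.02910798,  0.04493229, -0.04833425]), 'opening': 0.092862423767729}
scene {'fx': 437.973730914258, 'fy': 437.973730914258, 'cx': 325.200950816374, 'cy': 196.11540279213938, 'R': array([[-0.73103572, -0.68233473,  0.00246981],
       [-0.39179951,  0.41679489, -0.82022873],
       [ 0.55864114, -0.60058417, -0.57203036]]), 't': array([0.48699115, 0.24946305, 0.79039983])}
nut_center [(array([393.5, 171.9]), 0.91)]
tray_floor [(array([295.1, 272.3]), 0.71)]
mill [(array([392.4, 204.1]), 0.97)]

[... 163 characters left out ...]
r_mid []
top {'fx': 517.7045029107213, 'fy': 517.7045029107213, 'cx': 319.264003407978, 'cy': 197.43240328754342, 'R': array([[-0.02179433, -0.99976069,  0.00188989],
       [-0.99632213,  0.02156261, -0.08292931],
       [ 0.08286872, -0.00369033, -0.99655364]]), 't': array([0.13349663, 0.58716048, 1.37667228])}
nut_center [(array([399.4, 224.7]), 0.8)]
tray_floor [(array([264.8, 231.9]), 0.87), (array([398.8, 222.6]), 0.54)]
mill [(array([394.3, 223.5]), 0.94)]
spindle_top [(array([402.4, 222.3]), 0.65), (array([288.5, 195.7]), 0.54)]
weight_mid [(array([395.7, 225.4]), 0.65), (array([287.3, 191.9]), 0.39)]
vial_mid [(array([222.4, 224. ]), 0.63)]
filter_mid [(array([406.1, 178.5]), 0.57)]
```

View pics/s0.png

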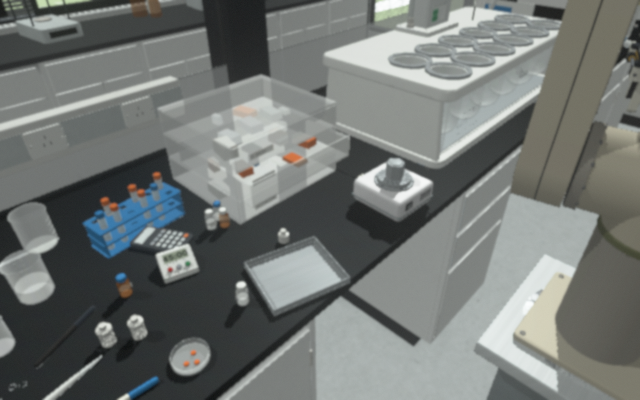

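View pics/t0.png

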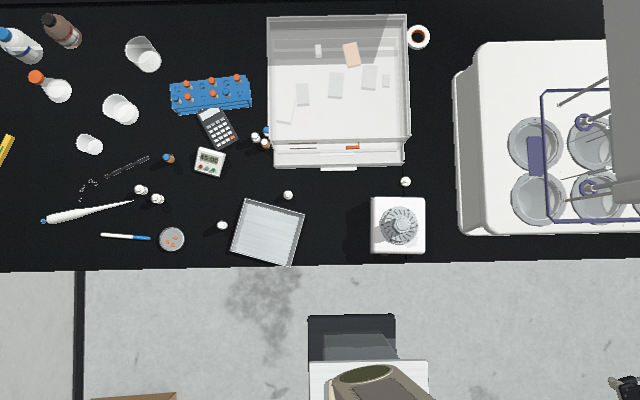

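Run:
```python
from h import *
print('nut',tri((393.5,171.9),'scene',(399.4,224.7),'top'))
print('mill',tri((392.4,204.1),'scene',(394.3,223.5),'top'),atz('top',(394.3,223.5),0),atz('scene',(392.4,204.1),0))
print('sp',tri((394.7,166.9),'scene',(402.4,222.3),'top'))
print('tray',tri((295.1,272.3),'scene',(264.8,231.9),'top'),atz('top',(264.8,231.9),.003),atz('scene',(295.1,272.3),.003))
print('vial',tri((239.6,293.3),'scene',(222.4,224),'top'))
print('weight',tri((278.2,236.7),'scene',(287.3,191.9),'top'))
print('filter',atz('top',(406.1,178.5),.008))
im=cv2.imread('pics/t0.png')[180:270,200:440]; cv2.imwrite('pics/t0z.png',cv2.resize(im,None,fx=3.3,fy=3.3,interpolation=cv2.INTER_CUBIC))
im=cv2.imread('pics/s0.png')[130:260,320:470]; cv2.imwrite('pics/s0z.png',cv2.resize(im,None,fx=4.5,fy=4.5,interpolation=cv2.INTER_CUBIC))
```

```text
nut (array([ 0.51133279, -0.08204148,  0.09052166]), np.float64(0.0039143824578102724))
mill (array([ 0.5134324 , -0.08692377, -0.01036283]), np.float64(0.00644999805480508)) [ 0.5157699  -0.08353843  0.        ] [ 0.50316547 -0.07665568  0.        ]
sp (array([ 0.51582411, -0.08930804,  0.09978645]), np.float64(0.0009620966213596422))
tray (array([0.49978321, 0.27005578, 0.0116599 ]), np.float64(0.0014041211053239509)) [0.50045399 0.27143316 0.003     ] [0.50578189 0.26378444 0.003     ]
vial (array([0.5259719 , 0.38608439, 0.02171013]), np.float64(0.006428232025513935))
weight (array([0.61129104, 0.21075707, 0.00578169]), np.float64(0.007677681819246222))
filter [ 0.63828331 -0.11894909  0.008     ]
```

View zooms.

View pics/t0z.png

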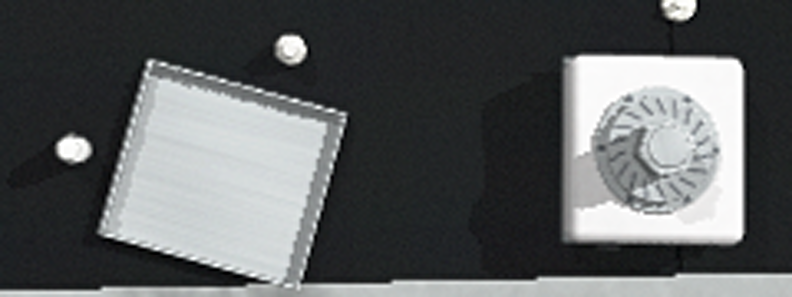

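View pics/s0z.png

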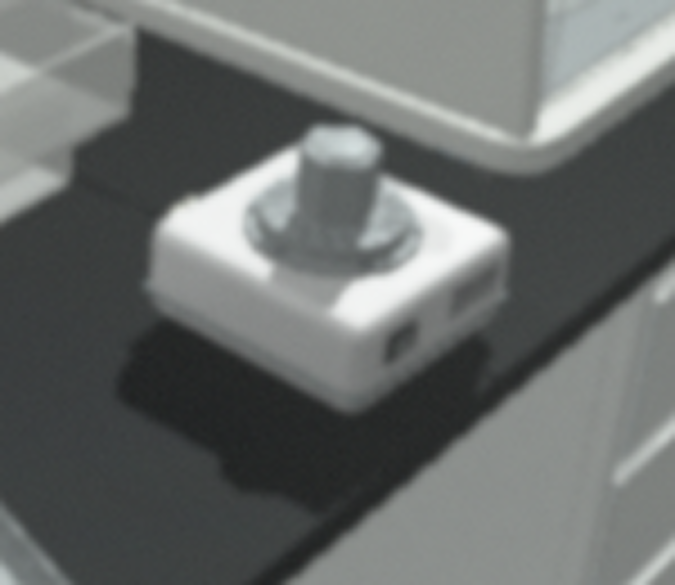

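Run:
```python
from h import *
print(robot.get_calibration('wrist'))
from scipy.spatial.transform import Rotation as Ro
s=robot.read_state();print(Ro.from_rotvec(s['orientation']).as_matrix().round(3))
save('wrist','w0.png')
for cam in('scene','top'):
  for n in ('nut_center','mill','grind_plate','tray_floor','vial_mid','weight_mid','filter_mid'):
    print(cam,n,[(np.round(x['extent'],1),round(x['p'],2)) for x in robot.boxes_of(cam,n)[:2]])
```

```text
{'fx': 309.70691628693146, 'fy': 309.70691628693146, 'cx': 317.9130147719877, 'cy': 201.53491767222684, 'T_tool_cam': array([[ 6.96631495e-04, -2.48122806e-01,  9.68728335e-01,
        -1.99538870e-01],
       [ 9.99999457e-01, -5.78536343e-04, -8.67301127e-04,
         3.74396075e-05],
       [ 7.75641738e-04,  9.68728413e-01,  2.48122268e-01,
        -6.82931628e-02],
       [ 0.00000000e+00,  0.00000000e+00,  0.00000000e+00,
         1.00000000e+00]])}
[[-0.     0.265 -0.964]
 [-0.    -0.964 -0.265]
 [-1.     0.     0.   ]]
scene nut_center [(array([397.1, 170.8,  21.4,  22.1]), 0.77), (array([394.9, 177.4,  28.7,  15.9]), 0.18)]
scene mill [(array([393.6, 193.7,  78.5,  58.7]), 0.69)]
scene grind_plate [(array([395.3, 179.4,  31.8,  16.7]), 0.86), (array([391.3, 192.8,  78.8,  61.7]), 0.56)]
scene tray_floor [(array([297.1, 273.8, 107.4,  76. ]), 0.76)]
scene vial_mid [(array([242.6, 293.8,  11.5,  25. ]), 0.77), (array([393.4, 191.9,  82.8,  62.9]), 0.45)]
scene weight_mid [(array([281.1, 235.7,  15.1,  15.8]), 0.44)]
scene filter_mid []
top nut_center [(array([401. , 224.1,  20.3,  15.1]), 0.83)]
top mill [(array([397.1, 226.5,  55.5,  56. ]), 0.6)]
top grind_plate [(array([395.9, 223.6,  29.9,  35.8]), 0.72)]
top tray_floor [(array([269. , 236.1,  75.8,  73.4]), 0.68)]
top vial_mid [(array([222.7, 225.9,   6.5,   8.3]), 0.48), (array([404.9, 183. ,   7.8,   7.4]), 0.21)]
top weight_mid [(array([289.5, 194.3,   6.3,   5.5]), 0.62)]
top filter_mid [(array([407.4, 180.1,   7.1,   2.1]), 0.57)]
```

View pics/w0.png

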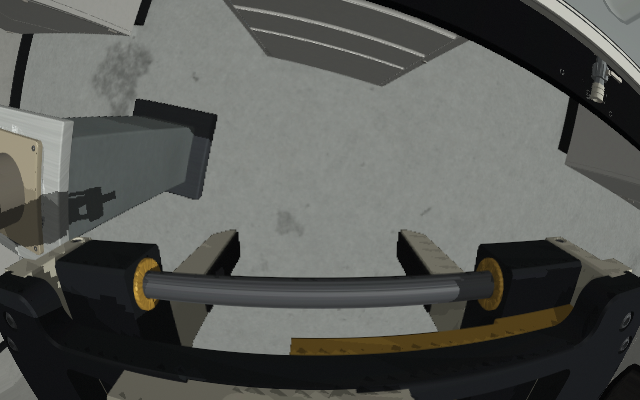

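Request:
play_rows(plan=[{"slide":[0.425,0.95,0.04],"roll":1},{"slide":[0.425,0.95,0.04],"roll":1},{"slide":[0.425,0.95,0.04],"roll":1},{"slide":[0.425,0.95,0.04],"roll":1},{"slide":[0.425,0.95,0.04],"roll":1},{"slide":[0.425,0.95,0.04],"roll":1},{"slide":[0.425,0.95,0.04],"roll":1},{"slide":[0.425,0.95,0.04],"roll":1},{"slide":[0.425,0.95,0.04],"roll":1},{"slide":[0.425,0.95,0.04],"roll":1},{"slide":[0.425,0.95,0.04],"roll":1},{"slide":[0.425,0.95,0.04],"roll":1},{"slide":[0.425,0.95,0.04],"roll":1},{"slide":[0.425,0.95,0.04],"roll":1},{"slide":[0.425,0.95,0.04],"roll":1},{"slide":[0,0,0],"roll":0}])

```text
$.plan[0]: bad value
```

Request:
play_rows(plan=[{"slide":[0.425,0.95,0.04],"roll":1.0,"fingers":1.0},{"slide":[0.425,0.95,0.04],"roll":1,"fingers":1},{"slide":[0.425,0.95,0.04],"roll":1,"fingers":1},{"slide":[0.425,0.95,0.04],"roll":1,"fingers":1},{"slide":[0.425,0.95,0.04],"roll":1,"fingers":1},{"slide":[0.425,0.95,0.04],"roll":1,"fingers":1},{"slide":[0.425,0.95,0.04],"roll":1,"fingers":1},{"slide":[0.425,0.95,0.04],"roll":1,"fingers":1},{"slide":[0.425,0.95,0.04],"roll":1,"fingers":1},{"slide":[0.425,0.95,0.04],"roll":1,"fingers":1},{"slide":[0.425,0.95,0.04],"roll":1,"fingers":1},{"slide":[0.425,0.95,0.04],"roll":1,"fingers":1},{"slide":[0.425,0.95,0.04],"roll":1,"fingers":1},{"slide":[0.425,0.95,0.04],"roll":1,"fingers":1},{"slide":[0.425,0.95,0.04],"roll":1,"fingers":1},{"slide":[0,0,0],"roll":0,"fingers":1}])

```text
t: 3.55
tool_pos: [0.3507, -0.1498, 0.2034]
orientation: [0.606, 1.484, -0.606]
force: [0.3, 1.7, -0.2]
opening: 0.0929
```

Request:
play_rows(plan=[{"slide":[0.9,0.36,0],"roll":1,"fingers":1},{"slide":[0.9,0.36,0],"roll":1,"fingers":1},{"slide":[0.9,0.36,0],"roll":1,"fingers":1},{"slide":[0.9,0.36,0],"roll":1,"fingers":1},{"slide":[0.9,0.36,0],"roll":1,"fingers":1},{"slide":[0.9,0.36,0],"roll":1,"fingers":1},{"slide":[0,0,0],"roll":0,"fingers":1}])

```text
t: 4.42
tool_pos: [0.5127, -0.0866, 0.2025]
orientation: [-0.045, 1.571, 0.046]
force: [-0.3, -0.1, -0.9]
opening: 0.0928
```

```bash
cat >> h.py <<'E'
from scipy.spatial.transform import Rotation as Ro
def wpose():
    s=robot.read_state(); T=np.eye(4);T[:3,:3]=Ro.from_rotvec(s['orientation']).as_matrix();T[:3,3]=s['tool_pos']
    return T@np.array(robot.get_calibration('wrist')['T_tool_cam'])
def wray(T,px):
    c=robot.get_calibration('wrist'); v=np.array([px[0]-c['cx'],px[1]-c['cy']])/c['fx']; r=np.linalg.norm(v)
    d=np.array([*(v/r*np.sin(r)),np.cos(r)]) if r>0 else np.array([0,0,1.]); return T[:3,3],T[:3,:3]@d
def watz(T,px,z):
    o,d=wray(T,px); return o+d*(z-o[2])/d[2]
def st():
    s=robot.read_state(); M=Ro.from_rotvec(s['orientation']).as_matrix()
    print('t',round(s['t'],2),'q',s['q'].round(3),'pos',s['tool_pos'].round(4),'yaw_y',round(np.degrees(np.arctan2(M[1,1],M[0,1])),2),'F',np.round(s['force'],1),'M',np.round(s['wrist_torque'],2),'open',round(s['opening'],4)); return s
E
python3 - <<'E'
from h import *
st();T=wpose();im=save('wrist','w1.png');np.save('T1.npy',T)
print(T[:3,3])
for n in('nut_center','spindle_top','mill'):
  for x in robot.mark_of('wrist',n)[:2]: print(n,np.round(x['point'],1),x['p'],watz(T,x['point'],{'nut_center':.099,'spindle_top':.103,'mill':0}[n]))
for x in robot.regions_of('wrist','nut_center')[:2]: print(x['extent'],x['p'])
E
```

```text
t 4.42 q [-0.266 -0.093  1.683 -0.     1.553 -1.895] pos [ 0.5127 -0.0866  0.2025] yaw_y 93.32 F [-0.3 -0.1 -0.9] M [ 0.06 -0.17 -0.01] open 0.0928
[ 0.4447971  -0.09060213  0.40207258]
nut_center [318.8 194.3] 0.62 [ 0.51396158 -0.0855518   0.099     ]
mill [318.6 178.3] 0.67 [ 0.5149828  -0.08541435  0.        ]
[318.6, 195.5, 46.6, 53.0] 0.79
```

View pics/w1.png

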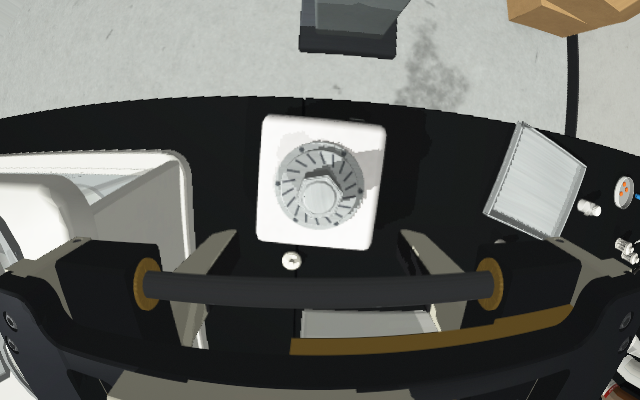

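```bash
cat >> h.py <<'E'
def rect(im,T,cx,cy,z,half,n=600):
    c=robot.get_calibration('wrist')
    X,Y=np.meshgrid(np.linspace(cx-half,cx+half,n),np.linspace(cy+half,cy-half,n)) # right=+x, up=+y
    P=np.stack([X,Y,np.full_like(X,z)],-1)-T[:3,3]; Pc=P@T[:3,:3]
    th=np.arctan2(np.hypot(Pc[...,0],Pc[...,1]),Pc[...,2]); rr=np.hypot(Pc[...,0],Pc[...,1])
    u=c['cx']+c['fx']*th*Pc[...,0]/rr; v=c['cy']+c['fy']*th*Pc[...,1]/rr
    return cv2.remap(im,u.astype(np.float32),v.astype(np.float32),cv2.INTER_CUBIC)
E
python3 - <<'E'
from h import *
im=cv2.imread('pics/w1.png');T=np.load('T1.npy')
for z,nm in((.119,'a'),(.08,'b')):
  r=rect(im,T,.513,-.0855,z,.05); cv2.imwrite(f'pics/r1{nm}.png',r)
E
```

```text
(no output)
```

View pics/r1a.png

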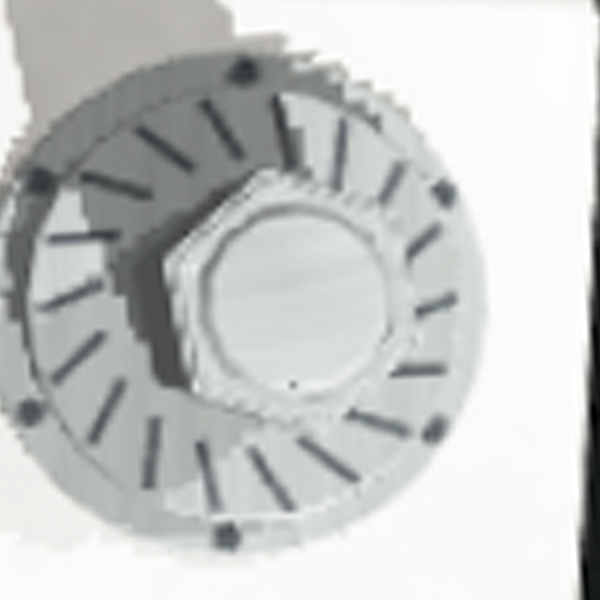

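View pics/r1b.png

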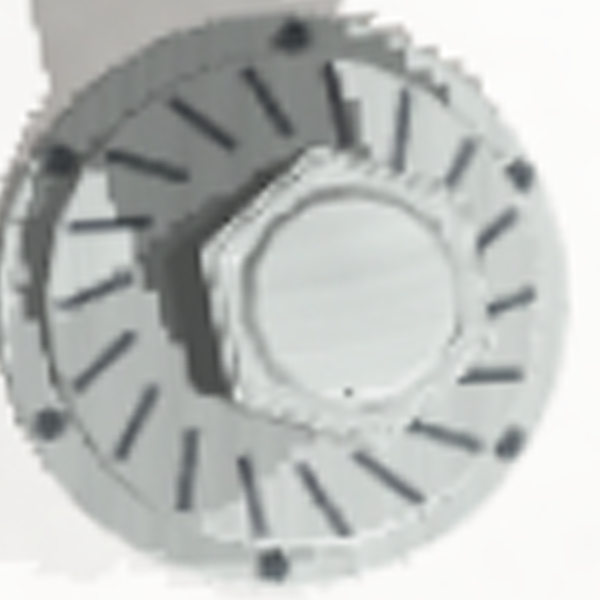

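Run:
```python
from h import *
from scipy.optimize import differential_evolution
im=cv2.cvtColor(cv2.imread('pics/w1.png'),cv2.COLOR_BGR2GRAY).astype(np.float32);T=np.load('T1.npy')
reg=robot.regions_of('wrist','nut_center')[0]['region']
for H,zt in ((.04,.119),(.04,.117),(.04,.122)):
  best=[]
  x=reg.astype(np.uint8)
  c=robot.get_calibration('wrist')
  def proj(P):
    Pc=(P-T[:3,3])@T[:3,:3]; rr=np.hypot(Pc[:,0],Pc[:,1]);th=np.arctan2(rr,Pc[:,2])
    return np.stack([c['cx']+c['fx']*th*Pc[:,0]/rr,c['cy']+c['fy']*th*Pc[:,1]/rr],1)
  def iou(p):
    cx,cy,a=p; ang=np.radians(a+30)+np.arange(6)*np.pi/3
    R=.0231
    P=[[cx+R*np.cos(t),cy+R*np.sin(t),z] for t in ang for z in (zt-.001,zt-H)]
    h=cv2.convexHull((proj(np.array(P))*16).astype(np.int32))
    m=np.zeros((400*4,640*4),np.uint8); cv2.fillConvexPoly(m,(h//4),1)
    m=m[560:1020,1100:1500]; g=X[560:1020,1100:1500]
    return -(m&g).sum()/((m|g).sum())
  X=cv2.resize(x,None,fx=4,fy=4,interpolation=cv2.INTER_LINEAR)
  r=differential_evolution(iou,[(.505,.521),(-.094,-.078),(-17,43)],seed=1,maxiter=25,popsize=12)
  print(zt,r.x,r.fun)
# gradient-based: angle histogram over rect
cv2.imwrite('pics/reg.png',rect(cv2.merge([im*.6+reg*60,im,im]).astype(np.uint8),T,.513,-.0855,.119,.03))
```

```text
0.119 [ 0.5208717  -0.09385051 29.28564652] 496935537127489.4
0.117 [ 0.52084409 -0.09393401 38.87843017] 503706626446112.56
0.122 [ 0.52080596 -0.09391837 20.90507096] 488487251375937.6<stdin>:19: RuntimeWarning: overflow encountered in scalar negative
Traceback (most recent call last):
cv2.error: OpenCV(4.12.0) /io/opencv/modules/core/src/merge.dispatch.cpp:130: error: (-215:Assertion failed) mv[i].size == mv[0].size && mv[i].depth() == depth in function 'merge'
```

Run:
```python
from h import *
from scipy.optimize import differential_evolution
im=cv2.cvtColor(cv2.imread('pics/w1.png'),cv2.COLOR_BGR2GRAY).astype(np.float32);T=np.load('T1.npy')
robot.read_camera('wrist')
reg=robot.regions_of('wrist','nut_center')[0]['region']
c=robot.get_calibration('wrist')
def proj(P):
    Pc=(P-T[:3,3])@T[:3,:3]; rr=np.hypot(Pc[:,0],Pc[:,1]);th=np.arctan2(rr,Pc[:,2])
    return np.stack([c['cx']+c['fx']*th*Pc[:,0]/rr,c['cy']+c['fy']*th*Pc[:,1]/rr],1)
X=cv2.resize(reg.astype(np.uint8)*255,None,fx=4,fy=4,interpolation=cv2.INTER_LINEAR)>127
for zt in(.117,.120,.123):
  def iou(p):
    cx,cy,a=p; ang=np.radians(a+30)+np.arange(6)*np.pi/3
    P=[[cx+.0231*np.cos(t),cy+.0231*np.sin(t),z] for t in ang for z in (zt-.001,zt-.04)]
    h=cv2.convexHull((proj(np.array(P))*4+1.5).round().astype(np.int32))
    m=np.zeros(X.shape,np.uint8); cv2.fillConvexPoly(m,h,1)
    m=m[:,1000:1600]>0; g=X[:,1000:1600]
    return -float((m&g).sum())/float((m|g).sum())
  r=differential_evolution(iou,[(.505,.521),(-.094,-.078),(-17,43)],seed=1,maxiter=25,popsize=12)
  print(zt,r.x,r.fun)
o=cv2.merge([im*.6+reg*60,im,im]) if False else np.stack([im*.6+reg*60,im,im],-1)
cv2.imwrite('pics/reg.png',rect(np.clip(o,0,255).astype(np.uint8),T,.513,-.0855,.119,.03))
```

```text
0.117 [ 0.51313538 -0.08528003 12.58414592] -0.9657282741738066
0.12 [ 0.51273807 -0.08539021 12.81524588] -0.9566436047543019
0.123 [ 0.51190742 -0.08544477 11.07871115] -0.9402782608695652
```

View pics/reg.png

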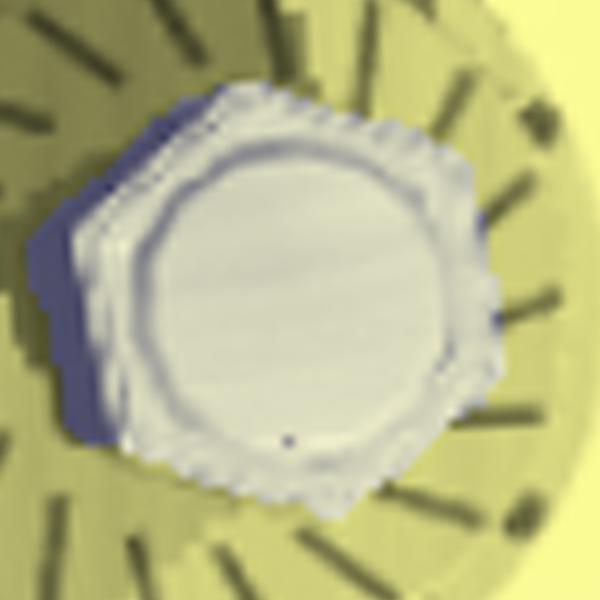

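Request:
play_rows(plan=[{"slide":[0,0,0],"roll":1,"fingers":1},{"slide":[0,0,0],"roll":1,"fingers":1},{"slide":[0,0,0],"roll":1,"fingers":1},{"slide":[0,0,0],"roll":1,"fingers":1},{"slide":[0.01,0.043,0],"roll":0.85,"fingers":1},{"slide":[0,0,-0.8],"roll":0,"fingers":1},{"slide":[0,0,-0.8],"roll":0,"fingers":1},{"slide":[0,0,0],"roll":0,"fingers":1},{"slide":[0,0,0],"roll":0,"fingers":1}])

```text
t: 5.95
tool_pos: [0.5127, -0.0852, 0.1561]
orientation: [-0.576, 1.492, 0.574]
force: [-1.1, 0.6, 0.7]
opening: 0.0928
```

Run:
```python
from h import *
st();T=wpose();im=save('wrist','w2.png');np.save('T2.npy',T)
r=rect(cv2.imread('pics/w2.png'),T,.513,-.0855,.119,.06);cv2.imwrite('pics/r2.png',r)
for x in robot.mark_of('wrist','nut_center')[:2]: print(np.round(x['point'],1),x['p'],watz(T,x['point'],.098))
```

```text
t 5.95 q [-0.263 -0.074  1.749 -0.     1.465 -2.569] pos [ 0.5127 -0.0852  0.1561] yaw_y 132.13 F [-1.1  0.6  0.7] M [ 0.12 -0.14  0.01] open 0.0928
[318.5 201.9] 0.87 [ 0.51070348 -0.08624468  0.098     ]
```

View pics/w2.png

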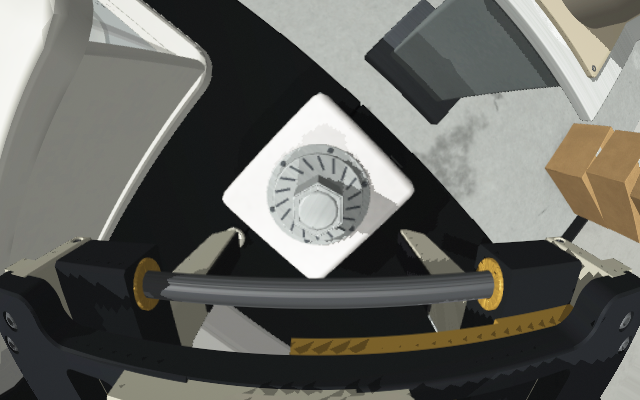

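View pics/r2.png

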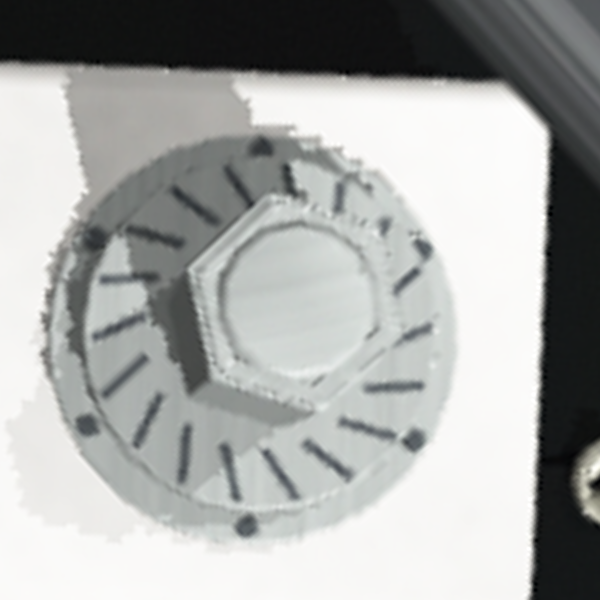

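```bash
cat > fit.py <<'E'
from h import *
from scipy.optimize import differential_evolution
def fit(T,zt,cx0,cy0,H=.04):
  reg=robot.regions_of('wrist','nut_center')[0]; print(reg['p']);reg=reg['region']
  c=robot.get_calibration('wrist')
  def proj(P):
    Pc=(P-T[:3,3])@T[:3,:3]; rr=np.hypot(Pc[:,0],Pc[:,1]);th=np.arctan2(rr,Pc[:,2])
    return np.stack([c['cx']+c['fx']*th*Pc[:,0]/rr,c['cy']+c['fy']*th*Pc[:,1]/rr],1)
  X=cv2.resize(reg.astype(np.uint8)*255,None,fx=4,fy=4,interpolation=cv2.INTER_LINEAR)>127
  def iou(p):
    cx,cy,a,z0=p; ang=np.radians(a+30)+np.arange(6)*np.pi/3
    P=[[cx+.0231*np.cos(t),cy+.0231*np.sin(t),z] for t in ang for z in (z0-.001,z0-H)]
    h=cv2.convexHull((proj(np.array(P))*4+1.5).round().astype(np.int32))
    m=np.zeros(X.shape,np.uint8); cv2.fillConvexPoly(m,h,1); m=m>0
    return -float((m&X).sum())/float((m|X).sum())
  r=differential_evolution(iou,[(cx0-.01,cx0+.01),(cy0-.01,cy0+.01),(-17,43),(zt-.004,zt+.004)],seed=1,maxiter=30,popsize=10)
  print(r.x,r.fun)
if __name__=='__main__': fit(wpose(),.119,.513,-.085)
E
python3 fit.py
```

```text
0.7
[ 0.51268332 -0.08601201 12.89929303  0.11985891] -0.9711778822117788
```

Request:
play_rows(plan=[{"slide":[0,0,-0.8],"roll":0,"fingers":1},{"slide":[0,0,-0.8],"roll":0,"fingers":1},{"slide":[0,0,-0.7],"roll":0,"fingers":1},{"slide":[0,0,0],"roll":0,"fingers":1},{"slide":[0,0,0],"roll":0,"fingers":-0.05},{"slide":[0,0,0],"roll":0,"fingers":-0.05},{"slide":[0,0,0],"roll":0,"fingers":-0.05},{"slide":[0,0,0],"roll":0,"fingers":-0.05}], squeeze=25)

```text
t: 7.1
tool_pos: [0.5126, -0.0851, 0.0865]
orientation: [-0.576, 1.493, 0.575]
force: [-0.2, -0.4, -0.9]
opening: 0.0576
```

```bash
python3 -c "
from h import *
st()"
```

```text
t 7.1 q [-0.263 -0.018  1.826  0.     1.334 -2.57 ] pos [ 0.5126 -0.0851  0.0865] yaw_y 132.14 F [-0.2 -0.4 -0.9] M [ 0.13 -0.17 -0.06] open 0.0576
```

Request:
play_rows(plan=[{"slide":[0,0,0],"roll":0,"fingers":-0.5},{"slide":[0,0,0],"roll":0,"fingers":-0.5},{"slide":[0,0,0],"roll":0,"fingers":-0.5},{"slide":[0,0,0],"roll":0,"fingers":-0.5}], squeeze=25)

```text
t: 7.6
tool_pos: [0.5123, -0.085, 0.086]
orientation: [-0.575, 1.493, 0.575]
force: [-0.4, 0.2, -1.1]
opening: 0.0239
```

```bash
python3 -c "
from h import *
st()"
```

```text
t 7.6 q [-0.263 -0.018  1.826 -0.     1.333 -2.57 ] pos [ 0.5123 -0.085   0.086 ] yaw_y 132.15 F [-0.4  0.2 -1.1] M [ 0.13 -0.13  0.01] open 0.0239
```

```bash
python3 -c "
from h import *
st()
save('wrist','w3.png');save('scene','s3.png')
im=cv2.imread('pics/s3.png')[90:250,310:480]; cv2.imwrite('pics/s3z.png',cv2.resize(im,None,fx=4,fy=3.7,interpolation=cv2.INTER_CUBIC))
"
```

```text
t 7.6 q [-0.263 -0.018  1.826 -0.     1.333 -2.57 ] pos [ 0.5123 -0.085   0.086 ] yaw_y 132.15 F [-0.4  0.2 -1.1] M [ 0.13 -0.13  0.01] open 0.0239
```

View pics/w3.png

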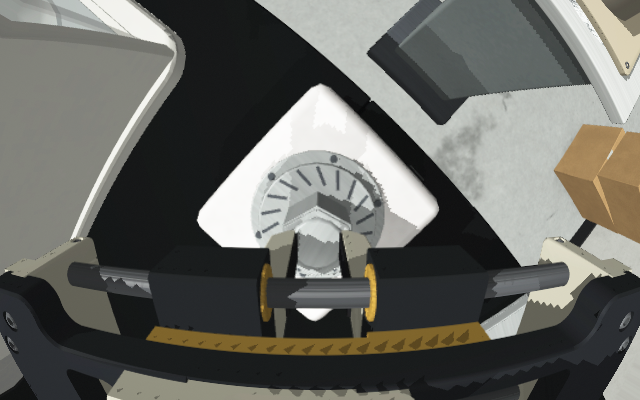

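View pics/s3z.png

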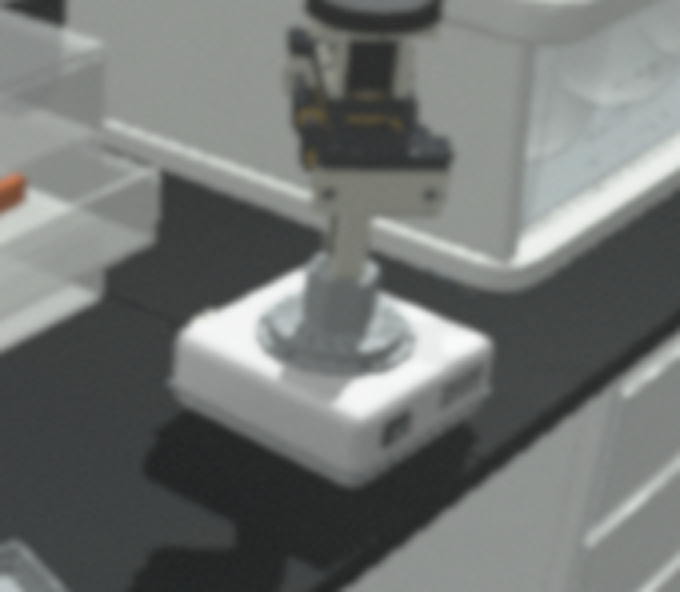

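```bash
python3 -c "
from h import *
im=cv2.imread('pics/w3.png')[180:340,220:420]; cv2.imwrite('pics/w3z.png',cv2.resize(im,None,fx=3.7,fy=3.7,interpolation=cv2.INTER_CUBIC))
T=wpose()
c=robot.get_calibration('wrist')
s=robot.read_state();p=s['tool_pos'];R=Ro.from_rotvec(s['orientation']).as_matrix()
def proj(P):
    Pc=(P-T[:3,3])@T[:3,:3]; rr=np.hypot(Pc[0],Pc[1]);th=np.arctan2(rr,Pc[2]); return c['cx']+c['fx']*th*Pc[0]/rr,c['cy']+c['fy']*th*Pc[1]/rr
for d in (0,-.019,-.04,-.06): print(d,[np.round(proj(p+R@np.array([d,y,0])),0) for y in(-.012,0,.012)])
print('nut top',proj(np.array([.513,-.0855,.119])))
"
```

```text
0 [array([300., 226.]), array([318., 226.]), array([335., 226.])]
-0.019 [array([299., 236.]), array([318., 236.]), array([337., 236.])]
-0.04 [array([296., 249.]), array([318., 249.]), array([339., 249.])]
-0.06 [array([294., 265.]), array([318., 265.]), array([342., 265.])]
nut top (np.float64(316.394202695041), np.float64(244.9309258977544))
```

View pics/w3z.png

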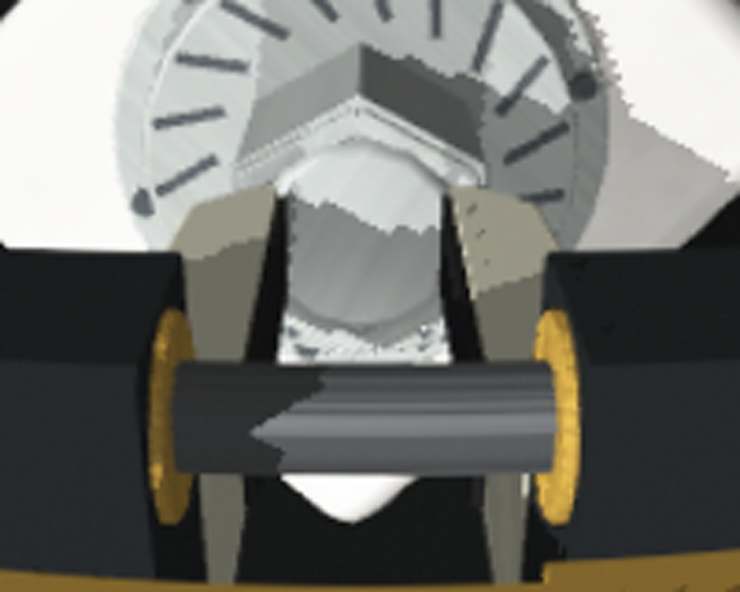

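```bash
python3 -c "
from h import *
c=robot.get_calibration('scene');R=np.array(c['R']);t=np.array(c['t'])
im=cv2.imread('pics/s3.png')
s=robot.read_state();p=s['tool_pos'];M=Ro.from_rotvec(s['orientation']).as_matrix()
pr=lambda P:(lambda q:np.array([c['cx']+c['fx']*q[0]/q[2],c['cy']+c['fy']*q[1]/q[2]]))(R@P+t)
for d in(0,-.019,-.03,-.04,-.06,-.1):print(d,pr(p+M@np.array([d,.012,0])).round(1))
print('nuttop',pr(np.array([.513,-.0855,.119])),pr(np.array([.513,-.0855,.079])))
x0,y0=350,120
z=im[y0:y0+110,x0:x0+100];z=cv2.resize(z,None,fx=6,fy=5.4,interpolation=cv2.INTER_CUBIC)
for d,col in((0,(0,0,255)),(-.019,(0,255,0)),(-.04,(255,0,0))):
  q=pr(p+M@np.array([d,.012,0]));cv2.circle(z,(int((q[0]-x0)*6),int((q[1]-y0)*5.4)),4,col,-1)
cv2.imwrite('pics/s3q.png',z)
"
```

```text
0 [395.1 175.5]
-0.019 [395.8 168.8]
-0.03 [396.3 164.9]
-0.04 [396.7 161.3]
-0.06 [397.5 154. ]
-0.1 [399.1 138.8]
nuttop [395.67395715 161.09717012] [394.14527857 175.10346027]
```

View pics/s3q.png

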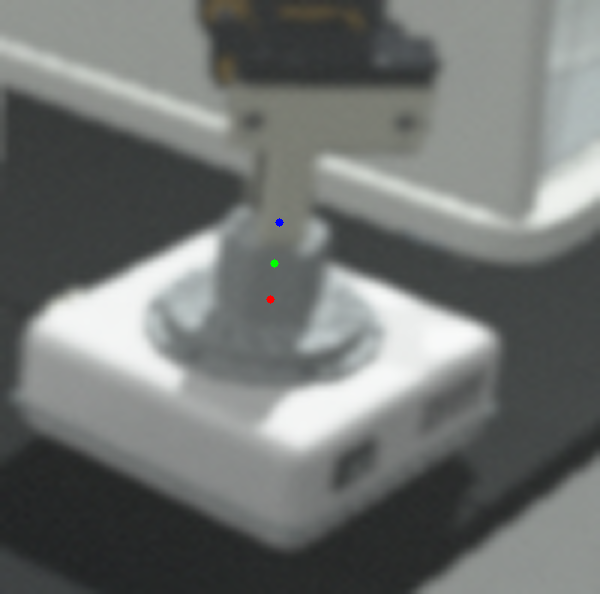

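Request:
play_rows(plan=[{"slide":[0,0,0],"roll":0,"fingers":1},{"slide":[0,0,0],"roll":0,"fingers":1},{"slide":[0,0,0],"roll":0,"fingers":1},{"slide":[0,0,0],"roll":0,"fingers":1},{"slide":[0,0,0],"roll":0,"fingers":1},{"slide":[0,0,0],"roll":0,"fingers":1},{"slide":[0,0,0],"roll":0,"fingers":1},{"slide":[0,0,-0.1],"roll":0,"fingers":1},{"slide":[0,0,0],"roll":0,"fingers":1}])

```text
t: 8.82
tool_pos: [0.512, -0.0849, 0.0826]
orientation: [-0.575, 1.494, 0.576]
force: [-0.2, 0.3, -0.1]
opening: 0.093
```

```bash
python3 -c "
from h import *
st()
save('wrist','w4.png');save('scene','s4.png')
im=cv2.imread('pics/s4.png')[120:230,340:450]; cv2.imwrite('pics/s4z.png',cv2.resize(im,None,fx=5.4,fy=5.4,interpolation=cv2.INTER_CUBIC))
im=cv2.imread('pics/w4.png')[180:340,200:440]; cv2.imwrite('pics/w4z.png',cv2.resize(im,None,fx=3.3,fy=3.3,interpolation=cv2.INTER_CUBIC))
"
```

```text
t 8.82 q [-0.263 -0.014  1.829 -0.     1.327 -2.57 ] pos [ 0.512  -0.0849  0.0826] yaw_y 132.15 F [-0.2  0.3 -0.1] M [ 0.1 -0.1  0. ] open 0.093
```

View pics/s4z.png

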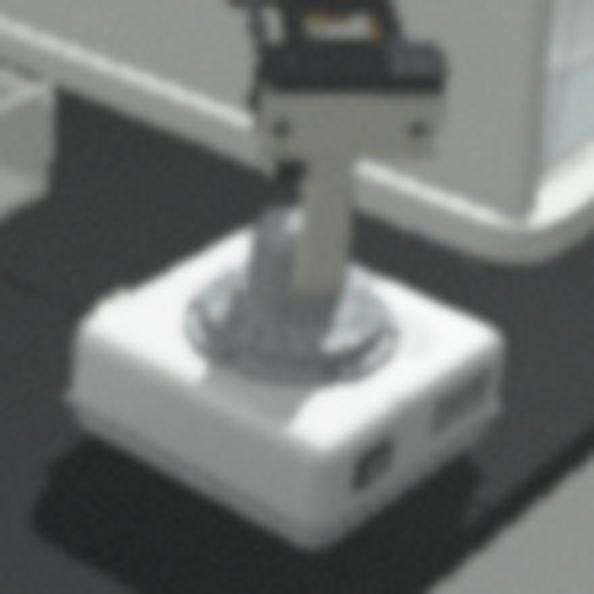

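View pics/w4z.png

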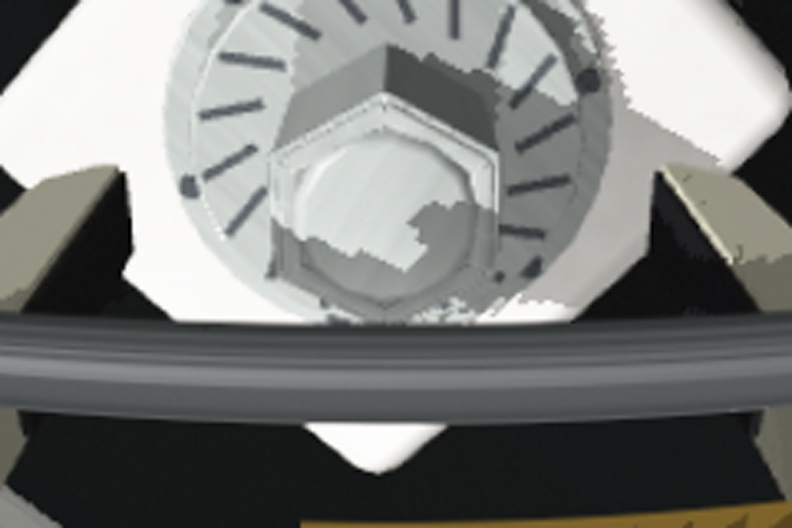

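```bash
python3 -c "
from h import *
c=robot.get_calibration('scene');R=np.array(c['R']);t=np.array(c['t'])
s=robot.read_state();p=s['tool_pos'];M=Ro.from_rotvec(s['orientation']).as_matrix()
pr=lambda P:(lambda q:np.array([c['cx']+c['fx']*q[0]/q[2],c['cy']+c['fy']*q[1]/q[2]]))(R@P+t)
T=wpose();w=robot.get_calibration('wrist')
def proj(P):
    Pc=(P-T[:3,3])@T[:3,:3]; rr=np.hypot(Pc[0],Pc[1]);th=np.arctan2(rr,Pc[2]); return np.array([w['cx']+w['fx']*th*Pc[0]/rr,w['cy']+w['fy']*th*Pc[1]/rr])
for d in(0,-.01,-.02,-.03,-.04):
  print(d,[pr(p+M@np.array([d,y,0])).round(1) for y in(.0465,.064,-.0465)],[proj(p+M@np.array([d,y,z])).round(0) for y in (-.0465,.0465) for z in (-.0075,.0075)])
"
```

```text
0 [array([396.7, 184.3]), array([397.5, 188.4]), array([392.3, 164.3])] [array([250., 216.]), array([251., 236.]), array([386., 215.]), array([384., 236.])]
-0.01 [array([397.1, 180.8]), array([398. , 184.9]), array([392.7, 160.9])] [array([247., 220.]), array([248., 241.]), array([389., 220.]), array([387., 241.])]
-0.02 [array([397.5, 177.2]), array([398.4, 181.3]), array([393.1, 157.5])] [array([243., 225.]), array([245., 247.]), array([392., 225.]), array([391., 247.])]
-0.03 [array([397.9, 173.6]), array([398.8, 177.6]), array([393.4, 154. ])] [array([239., 230.]), array([241., 253.]), array([396., 230.]), array([394., 253.])]
-0.04 [array([398.3, 170. ]), array([399.2, 173.9]), array([393.8, 150.5])] [array([235., 236.]), array([238., 260.]), array([400., 236.]), array([398., 260.])]
```

Request:
play_rows(plan=[{"slide":[0.02,-0.02,-0.2],"roll":0,"fingers":1},{"slide":[0,0,-0.2],"roll":0,"fingers":1},{"slide":[0,0,-0.2],"roll":0,"fingers":1},{"slide":[0,0,-0.15],"roll":0,"fingers":1},{"slide":[0,0,0],"roll":0,"fingers":1}])

```text
t: 9.55
tool_pos: [0.5125, -0.0855, 0.0599]
orientation: [-0.575, 1.494, 0.576]
force: [0.1, -0.4, -0.3]
opening: 0.0928
```

```bash
python3 -c "
from h import *
st()
save('scene','s5.png')
im=cv2.imread('pics/s5.png')[120:230,340:450]; cv2.imwrite('pics/s5z.png',cv2.resize(im,None,fx=5.4,fy=5.4,interpolation=cv2.INTER_CUBIC))
"
```

```text
t 9.55 q [-0.264  0.012  1.847 -0.     1.284 -2.57 ] pos [ 0.5125 -0.0855  0.0599] yaw_y 132.14 F [ 0.1 -0.4 -0.3] M [ 0.14 -0.06 -0.04] open 0.0928
```

View pics/s5z.png

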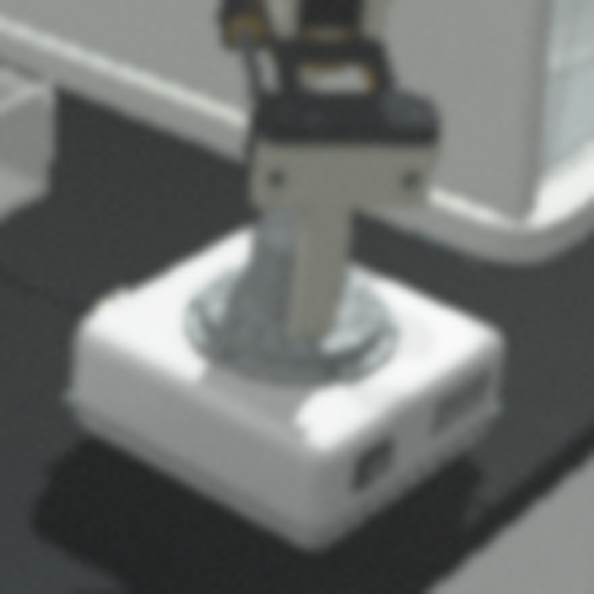

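Both cameras show the real fingertips about 31 mm above the reported TCP. At TCP z = 60 mm there's still no contact, which confirms it. I'm closing the fingers on the nut now.

Request:
play_rows(plan=[{"slide":[0,0,0],"roll":0,"fingers":-0.3},{"slide":[0,0,0],"roll":0,"fingers":-0.3},{"slide":[0,0,0],"roll":0,"fingers":-0.3},{"slide":[0,0,0],"roll":0,"fingers":-0.3},{"slide":[0,0,0],"roll":0,"fingers":-0.3},{"slide":[0,0,0],"roll":0,"fingers":-0.3},{"slide":[0,0,0],"roll":0,"fingers":-0.3}], squeeze=25)

```text
t: 10.48
tool_pos: [0.5129, -0.0855, 0.0605]
orientation: [-0.575, 1.493, 0.575]
force: [-1.0, 1.2, -0.1]
opening: 0.0402
```

```bash
python3 -c "
from h import *
st()"
```

```text
t 10.47 q [-0.264  0.011  1.846  0.     1.284 -2.57 ] pos [ 0.5129 -0.0855  0.0605] yaw_y 132.14 F [-1.   1.2 -0.1] M [ 0.19 -0.07 -0.03] open 0.0402
```

Request:
play_rows(plan=[{"slide":[0,0,0.008],"roll":-0.5,"fingers":-0.3},{"slide":[0,0,0.008],"roll":-0.5,"fingers":-0.3},{"slide":[0,0,0.008],"roll":-0.5,"fingers":-0.3},{"slide":[0,0,0.008],"roll":-0.5,"fingers":-0.3}])

```text
t: 10.98
tool_pos: [0.513, -0.0858, 0.0615]
orientation: [-0.356, 1.541, 0.356]
force: [1.3, -1.3, -0.0]
opening: 0.0396
```

```bash
python3 -c "
from h import *
st()"
```

```text
t 10.97 q [-0.264  0.01   1.846 -0.     1.286 -2.289] pos [ 0.513  -0.0858  0.0615] yaw_y 116.02 F [ 1.3 -1.3 -0. ] M [-0.05 -0.16  0.05] open 0.0396
```

Request:
play_rows(plan=[{"slide":[0,0,0.012],"roll":-0.75,"fingers":-0.3},{"slide":[0,0,0.012],"roll":-0.75,"fingers":-0.3},{"slide":[0,0,0.012],"roll":-0.75,"fingers":-0.3},{"slide":[0,0,0.012],"roll":-0.75,"fingers":-0.3}])

```text
t: 11.48
tool_pos: [0.5129, -0.0858, 0.0629]
orientation: [-0.027, 1.571, 0.027]
force: [-0.3, 0.5, -1.2]
opening: 0.0396
```

```bash
python3 -c "
from h import *
st();T=wpose();save('wrist','w6.png')
print(robot.read_state()['joint_torque'].round(2))
im=cv2.imread('pics/w6.png')[140:340,200:440]; cv2.imwrite('pics/w6z.png',cv2.resize(im,None,fx=3,fy=3,interpolation=cv2.INTER_CUBIC))
"
```

```text
t 11.47 q [-0.264  0.008  1.844 -0.     1.289 -1.869] pos [ 0.5129 -0.0858  0.0629] yaw_y 91.95 F [-0.3  0.5 -1.2] M [-0.04 -0.16  0.05] open 0.0396
[ 3.000e-01 -4.637e+01 -4.597e+01  1.600e-01  2.000e-02 -1.400e+00]
```

View pics/w6z.png

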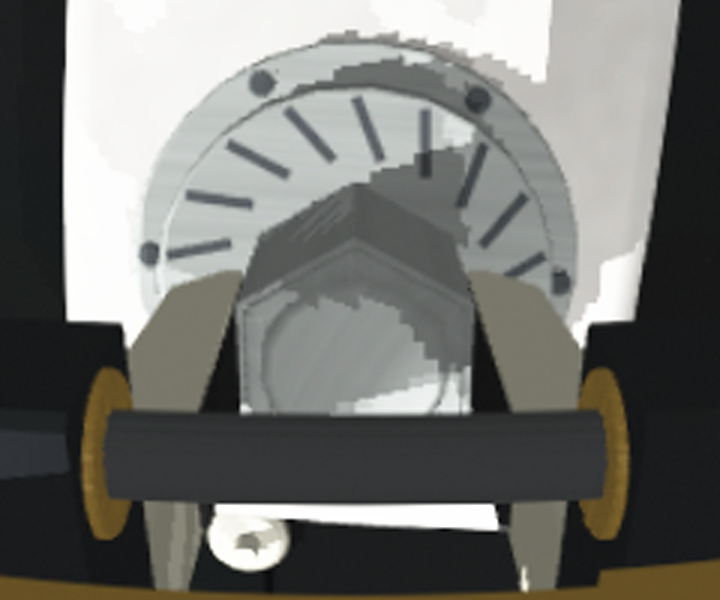

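Request:
play_rows(plan=[{"slide":[0,0,0.016],"roll":-1,"fingers":-0.3},{"slide":[0,0,0.016],"roll":-1,"fingers":-0.3},{"slide":[0,0,0.016],"roll":-1,"fingers":-0.3},{"slide":[0,0,0.016],"roll":-1,"fingers":-0.3}])

```text
t: 12.02
tool_pos: [0.513, -0.0856, 0.0648]
orientation: [0.411, 1.532, -0.411]
force: [0.6, 0.1, -1.0]
opening: 0.0398
```

```bash
python3 -c "
from h import *
s=st();print(s['joint_torque'].round(2))"
```

```text
t 12.03 q [-0.264  0.006  1.843 -0.     1.292 -1.311] pos [ 0.513  -0.0856  0.0648] yaw_y 59.99 F [ 0.6  0.1 -1. ] M [ 0.02 -0.14  0.07] open 0.0398
[-1.500e-01 -4.648e+01 -4.606e+01 -2.000e-02  1.400e-01 -2.270e+00]
```

Request:
play_rows(plan=[{"slide":[0,0,0.016],"roll":-1,"fingers":-0.3},{"slide":[0,0,0.016],"roll":-1,"fingers":-0.3},{"slide":[0,0,0.016],"roll":-1,"fingers":-0.3},{"slide":[0,0,0.016],"roll":-1,"fingers":-0.3}])

```text
t: 12.52
tool_pos: [0.5133, -0.0859, 0.0672]
orientation: [0.842, 1.401, -0.842]
force: [0.2, -1.5, 1.4]
opening: 0.0396
```

```bash
python3 -c "
from h import *
s=st();print(s['joint_torque'].round(2))"
```

```text
t 12.53 q [-0.264  0.004  1.841 -0.     1.296 -0.752] pos [ 0.5133 -0.0859  0.0672] yaw_y 27.98 F [ 0.2 -1.5  1.4] M [-0.22 -0.04 -0.03] open 0.0396
[ 4.100e-01 -4.543e+01 -4.524e+01  3.700e-01 -1.000e-02 -2.310e+00]
```

Request:
play_rows(plan=[{"slide":[0,0,0.1],"roll":0,"fingers":-0.3},{"slide":[0,0,0.1],"roll":0,"fingers":-0.3},{"slide":[0,0,0],"roll":0,"fingers":-0.3}], squeeze=12)

```text
t: 12.9
tool_pos: [0.5128, -0.0855, 0.0727]
orientation: [0.839, 1.403, -0.839]
force: [0.2, 0.5, -2.5]
opening: 0.0399
```

```bash
python3 -c "
from h import *
s=st()"
```

```text
t 12.9 q [-0.264 -0.002  1.836  0.     1.308 -0.757] pos [ 0.5128 -0.0855  0.0727] yaw_y 28.27 F [ 0.2  0.5 -2.5] M [-0.05 -0.16  0.03] open 0.0399
```

Request:
play_rows(plan=[{"slide":[0,0,0.1],"roll":0,"fingers":-0.3},{"slide":[0,0,0.05],"roll":0,"fingers":-0.3},{"slide":[0,0,0],"roll":0,"fingers":-0.3}], squeeze=12)

```text
t: 13.28
tool_pos: [0.5131, -0.0857, 0.0775]
orientation: [0.84, 1.402, -0.84]
force: [0.7, -0.1, -2.0]
opening: 0.04
```

```bash
python3 -c "
from h import *
s=st()"
```

```text
t 13.28 q [-0.264 -0.007  1.832 -0.     1.317 -0.755] pos [ 0.5131 -0.0857  0.0775] yaw_y 28.16 F [ 0.7 -0.1 -2. ] M [ 0.03 -0.12  0.02] open 0.04
```

Request:
play_rows(plan=[{"slide":[0,0,0.08],"roll":0,"fingers":-0.3},{"slide":[0,0,0.08],"roll":0,"fingers":-0.3},{"slide":[0,0,0],"roll":0,"fingers":-0.3}], squeeze=12)

```text
t: 13.65
tool_pos: [0.5132, -0.0857, 0.0824]
orientation: [0.84, 1.402, -0.84]
force: [1.3, 0.3, -2.1]
opening: 0.04
```

```bash
python3 -c "
from h import *
s=st();T=wpose();save('wrist','w7.png')
im=cv2.imread('pics/w7.png')[140:340,200:440]; cv2.imwrite('pics/w7z.png',cv2.resize(im,None,fx=3,fy=3,interpolation=cv2.INTER_CUBIC))
save('scene','s7.png')
im=cv2.imread('pics/s7.png')[120:230,340:450]; cv2.imwrite('pics/s7z.png',cv2.resize(im,None,fx=5.4,fy=5.4,interpolation=cv2.INTER_CUBIC))
"
```

```text
t 13.65 q [-0.264 -0.012  1.827 -0.     1.326 -0.755] pos [ 0.5132 -0.0857  0.0824] yaw_y 28.14 F [ 1.3  0.3 -2.1] M [-0.01 -0.14 -0.  ] open 0.04
```

View pics/w7z.png

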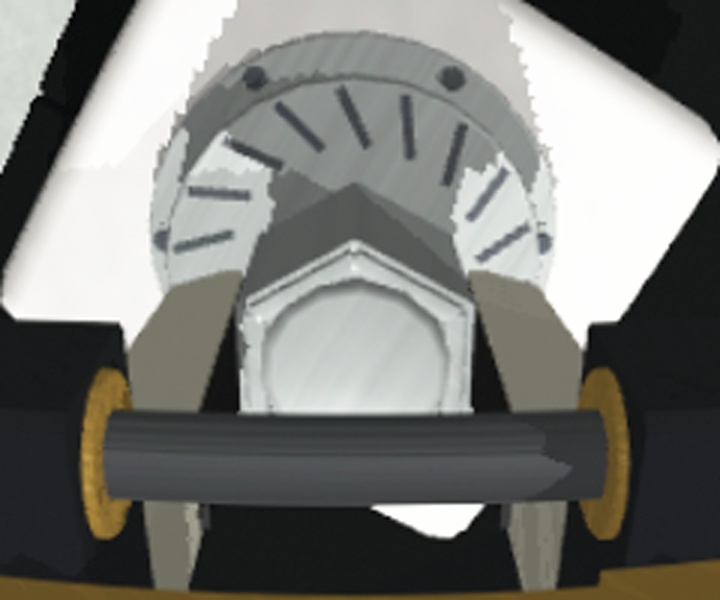

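View pics/s7z.png

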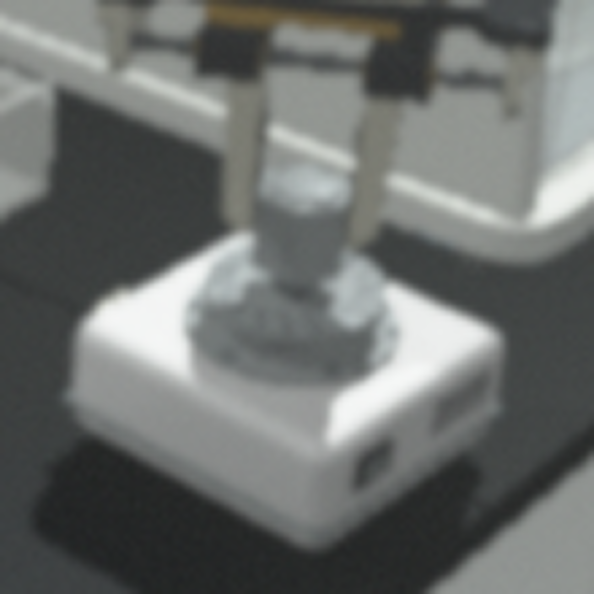

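Request:
play_rows(plan=[{"slide":[0,0,0.1],"roll":0,"fingers":-0.3},{"slide":[0,0,0.15],"roll":0,"fingers":-0.3},{"slide":[0,0,0.15],"roll":0,"fingers":-0.3}], squeeze=12)

```text
t: 14.12
tool_pos: [0.5131, -0.0856, 0.0945]
orientation: [0.84, 1.402, -0.84]
force: [0.2, 0.5, -2.7]
opening: 0.0398
```

```bash
python3 -c "
from h import *
s=st()"
```

```text
t 14.12 q [-0.264 -0.024  1.816  0.     1.349 -0.755] pos [ 0.5131 -0.0856  0.0945] yaw_y 28.14 F [ 0.2  0.5 -2.7] M [-0.03 -0.13  0.06] open 0.0398
```

Request:
play_rows(plan=[{"slide":[0,0,0.3],"roll":0,"fingers":-0.3},{"slide":[0,0,0.4],"roll":0,"fingers":-0.3},{"slide":[0,0,0.5],"roll":0,"fingers":-0.3},{"slide":[0,0,0.5],"roll":0,"fingers":-0.3},{"slide":[0,0,0.5],"roll":0,"fingers":-0.3},{"slide":[0,0,0],"roll":0,"fingers":-0.3}], squeeze=25)

```text
t: 14.88
tool_pos: [0.5141, -0.0859, 0.1621]
orientation: [0.841, 1.399, -0.839]
force: [0.2, 0.4, -1.7]
opening: 0.04
```

```bash
python3 -c "
from h import *
s=st()
save('top','t8.png')
for n in ('tray_floor',):
  for x in robot.regions_of('top',n)[:1]:
    print(x['extent'],x['p']); np.save('tr.npy',x['region'])
    cs,_=cv2.findContours(x['region'].astype(np.uint8),0,2); b=cv2.boxPoints(cv2.minAreaRect(max(cs,key=cv2.contourArea))); print(b)
    for p in b: print(atz('top',p,.016).round(4))
    print(np.mean([atz('top',p,.012) for p in b],0))
for n in('vial_mid','weight_mid'): print(n,[(x['extent'],x['p']) for x in robot.boxes_of('top',n)[:2]])
save('scene','s8.png')
im=cv2.imread('pics/t8.png')[170:290,200:440]; cv2.imwrite('pics/t8z.png',cv2.resize(im,None,fx=3.3,fy=3.3,interpolation=cv2.INTER_CUBIC))
"
```

```text
t 14.88 q [-0.264 -0.075  1.74   0.     1.474 -0.755] pos [ 0.5141 -0.0859  0.1621] yaw_y 28.14 F [ 0.2  0.4 -1.7] M [-0.01 -0.09 -0.02] open 0.04
vial_mid [([223.8, 224.4, 8.2, 9.9], 0.59)]
weight_mid [([386.8, 223.8, 36.8, 56.1], 0.65)]
```

View pics/t8z.png

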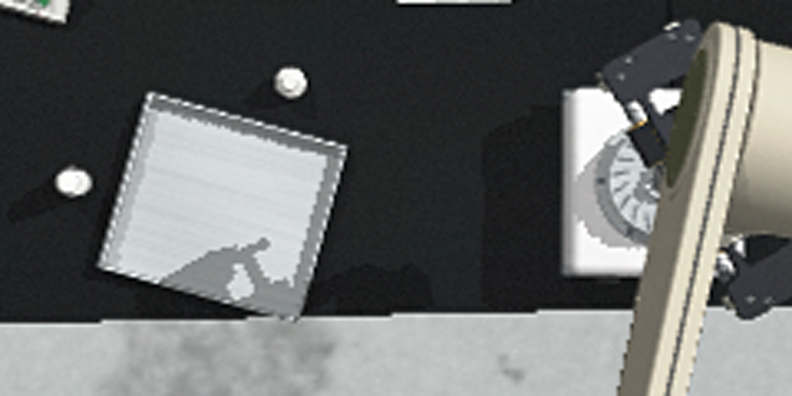

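View pics/s8.png

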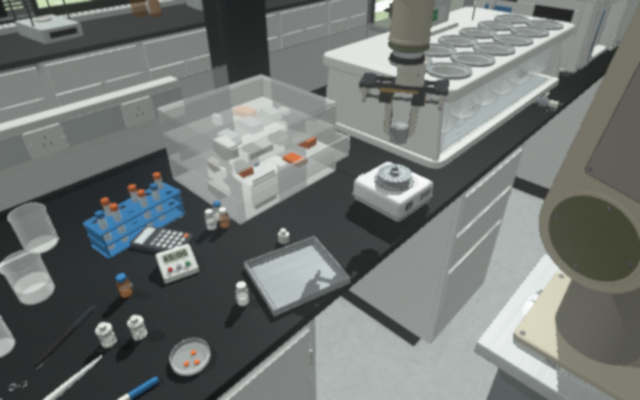

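```bash
python3 -c "
from h import *
C=[(150,93),(346,147),(298,319),(98,267)]
P=[atz('top',(200+a/3.3,170+b/3.3),.016) for a,b in C]
for p in P: print(p.round(4))
print(np.mean(P,0))
c=np.mean([[200+a/3.3,170+b/3.3] for a,b in C],0);print(c)
"
```

```text
[0.5929 0.3215 0.016 ]
[0.5449 0.1608 0.016 ]
[0.4053 0.2027 0.016 ]
[0.4511 0.3654 0.016 ]
[0.49854554 0.26261785 0.016     ]
[267.57575758 232.57575758]
```

Request:
play_rows(plan=[{"slide":[-0.043,0.4,0],"roll":0,"fingers":-0.3},{"slide":[-0.043,0.8,0],"roll":0,"fingers":-0.3},{"slide":[-0.043,0.97,0],"roll":0,"fingers":-0.3},{"slide":[-0.043,0.97,0],"roll":0,"fingers":-0.3},{"slide":[-0.043,0.97,0],"roll":0,"fingers":-0.3},{"slide":[-0.043,0.97,0],"roll":0,"fingers":-0.3},{"slide":[-0.043,0.97,0],"roll":0,"fingers":-0.3},{"slide":[-0.043,0.97,0],"roll":0,"fingers":-0.3},{"slide":[-0.043,0.97,0],"roll":0,"fingers":-0.3},{"slide":[-0.043,0.97,0],"roll":0,"fingers":-0.3},{"slide":[-0.043,0.97,0],"roll":0,"fingers":-0.3},{"slide":[-0.043,0.97,0],"roll":0,"fingers":-0.3},{"slide":[0,0.5,0],"roll":0,"fingers":-0.3},{"slide":[0,0.2,0],"roll":0,"fingers":-0.3},{"slide":[0,0,0],"roll":0,"fingers":-0.3},{"slide":[0,0,0],"roll":0,"fingers":-0.3}])

```text
t: 17.12
tool_pos: [0.4976, 0.2616, 0.16]
orientation: [0.841, 1.402, -0.841]
force: [0.3, -0.3, -1.0]
opening: 0.0397
```

```bash
python3 -c "
from h import *
s=st();save('wrist','w9.png')"
```

```text
t 17.12 q [ 0.393  0.041  1.628 -0.     1.472 -0.097] pos [0.4976 0.2616 0.16  ] yaw_y 28.09 F [ 0.3 -0.3 -1. ] M [-0.06 -0.07  0.01] open 0.0397
```

View pics/w9.png

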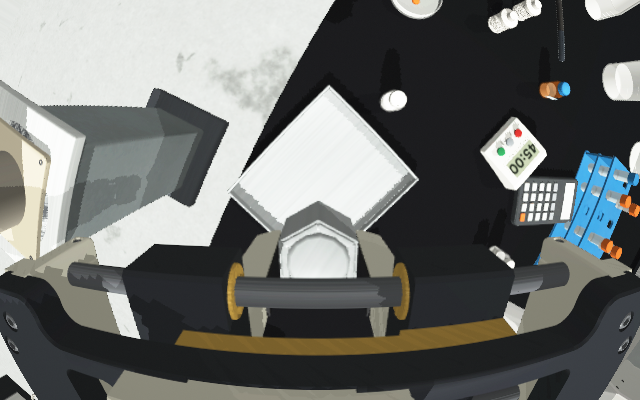

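Request:
play_rows(plan=[{"slide":[0,0,-0.5],"roll":0,"fingers":-0.3},{"slide":[0,0,-0.8],"roll":0,"fingers":-0.3},{"slide":[0,0,-0.8],"roll":0,"fingers":-0.3},{"slide":[0,0,-0.8],"roll":0,"fingers":-0.3},{"slide":[0,0,-0.8],"roll":0,"fingers":-0.3},{"slide":[0,0,-0.6],"roll":0,"fingers":-0.3},{"slide":[0,0,-0.4],"roll":0,"fingers":-0.3},{"slide":[0,0,-0.3],"roll":0,"fingers":-0.3},{"slide":[0,0,0],"roll":0,"fingers":-0.3},{"slide":[0,0,0],"roll":0,"fingers":-0.3}])

```text
t: 18.42
tool_pos: [0.4981, 0.2627, 0.0109]
orientation: [0.841, 1.402, -0.839]
force: [-0.0, 1.2, -1.6]
opening: 0.0398
```

```bash
python3 -c "
from h import *
s=st();save('scene','s10.png')
im=cv2.imread('pics/s10.png')[170:330,220:370]; cv2.imwrite('pics/s10z.png',cv2.resize(im,None,fx=4,fy=3.7,interpolation=cv2.INTER_CUBIC))"
```

```text
t 18.43 q [ 0.394  0.184  1.76   0.     1.196 -0.097] pos [0.4981 0.2627 0.0109] yaw_y 28.14 F [-0.   1.2 -1.6] M [-0.   -0.14 -0.04] open 0.0398
```

View pics/s10z.png

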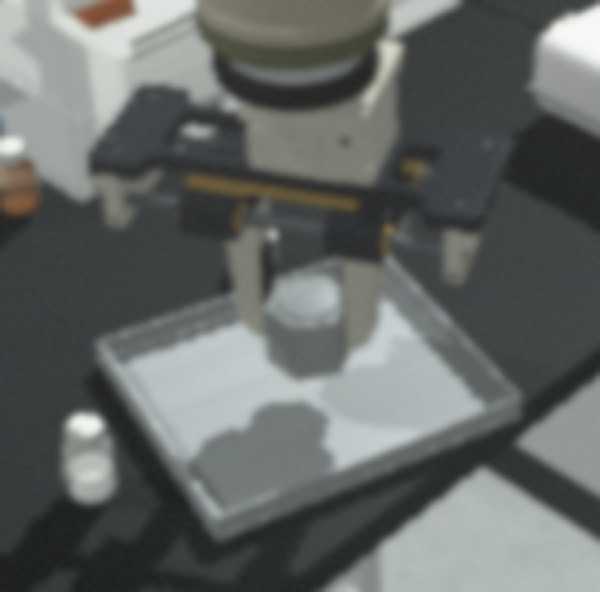

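Request:
play_rows(plan=[{"slide":[0,0,-0.25],"roll":0,"fingers":-0.3},{"slide":[0,0,-0.25],"roll":0,"fingers":-0.3},{"slide":[0,0,-0.15],"roll":0,"fingers":-0.3},{"slide":[0,0,-0.05],"roll":0,"fingers":-0.3},{"slide":[0,0,0],"roll":0,"fingers":-0.3},{"slide":[0,0,0],"roll":0,"fingers":-0.3}], squeeze=15)

```text
t: 19.23
tool_pos: [0.4977, 0.2625, -0.0107]
orientation: [0.84, 1.402, -0.84]
force: [0.4, -0.7, -1.2]
opening: 0.0396
```

```bash
python3 -c "
from h import *
s=st()"
```

```text
t 19.23 q [ 0.394  0.213  1.771 -0.     1.157 -0.097] pos [ 0.4977  0.2625 -0.0107] yaw_y 28.15 F [ 0.4 -0.7 -1.2] M [-0.03 -0.16  0.02] open 0.0396
```

Request:
play_rows(plan=[{"slide":[0,0,-0.03],"roll":0,"fingers":-0.3},{"slide":[0,0,-0.03],"roll":0,"fingers":-0.3},{"slide":[0,0,0],"roll":0,"fingers":-0.3}])

```text
t: 19.6
tool_pos: [0.4974, 0.2623, -0.0128]
orientation: [0.84, 1.402, -0.84]
force: [-0.1, -0.3, -2.1]
opening: 0.0395
```

```bash
python3 -c "
from h import *
s=st();save('scene','s11.png')
im=cv2.imread('pics/s11.png')[200:310,240:350]; cv2.imwrite('pics/s11z.png',cv2.resize(im,None,fx=5.4,fy=5.4,interpolation=cv2.INTER_CUBIC))"
```

```text
t 19.6 q [ 0.394  0.216  1.772 -0.     1.154 -0.097] pos [ 0.4974  0.2623 -0.0128] yaw_y 28.14 F [-0.1 -0.3 -2.1] M [-0.01 -0.14  0.06] open 0.0395
```

View pics/s11z.png

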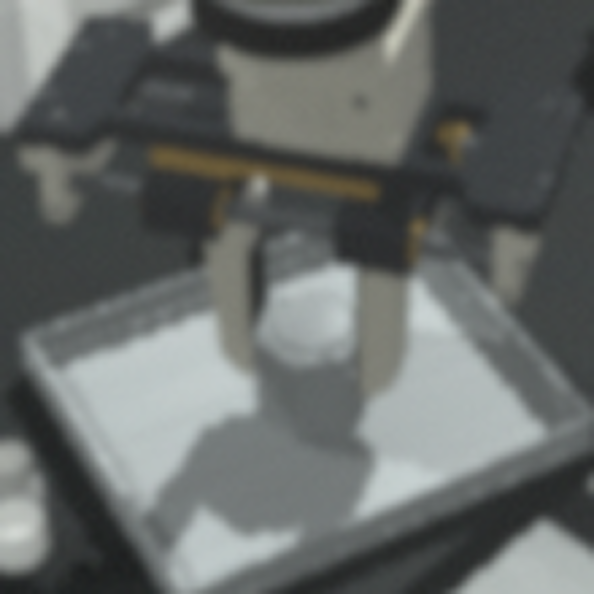

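Request:
play_rows(plan=[{"slide":[0,0,-0.025],"roll":0,"fingers":-0.3},{"slide":[0,0,-0.025],"roll":0,"fingers":-0.3},{"slide":[0,0,0],"roll":0,"fingers":-0.3}], squeeze=10)

```text
t: 20.02
tool_pos: [0.4973, 0.2623, -0.0144]
orientation: [0.84, 1.403, -0.84]
force: [0.0, -0.7, -3.0]
opening: 0.04
```

Request:
play_rows(plan=[{"slide":[0,0,-0.02],"roll":0,"fingers":-0.3},{"slide":[0,0,-0.02],"roll":0,"fingers":-0.3},{"slide":[0,0,0],"roll":0,"fingers":-0.3}])

```text
t: 20.4
tool_pos: [0.4974, 0.2623, -0.0155]
orientation: [0.84, 1.402, -0.84]
force: [0.4, -0.7, -1.6]
opening: 0.04
```

Request:
play_rows(plan=[{"slide":[0,0,-0.02],"roll":0,"fingers":-0.3},{"slide":[0,0,-0.02],"roll":0,"fingers":-0.3},{"slide":[0,0,0],"roll":0,"fingers":-0.3}])

```text
t: 20.78
tool_pos: [0.4975, 0.2624, -0.0159]
orientation: [0.84, 1.402, -0.84]
force: [-3.4, -1.9, 5.2]
opening: 0.0401
```

Request:
play_rows(plan=[{"slide":[0,0,-0.02],"roll":0,"fingers":-0.3},{"slide":[0,0,0],"roll":0,"fingers":-0.3}])

```text
t: 21.02
tool_pos: [0.4976, 0.2624, -0.0159]
orientation: [0.84, 1.402, -0.84]
force: [-6.0, -3.6, 11.5]
opening: 0.0398
```

```bash
python3 -c "
from h import *
s=st();save('scene','s12.png')
im=cv2.imread('pics/s12.png')[200:310,240:350]; cv2.imwrite('pics/s12z.png',cv2.resize(im,None,fx=5.4,fy=5.4,interpolation=cv2.INTER_CUBIC))"
```

```text
t 21.02 q [ 0.394  0.221  1.773 -0.     1.148 -0.097] pos [ 0.4976  0.2624 -0.0159] yaw_y 28.15 F [-6.  -3.6 11.5] M [-0.6   1.11  0.03] open 0.0398
```

View pics/s12z.png

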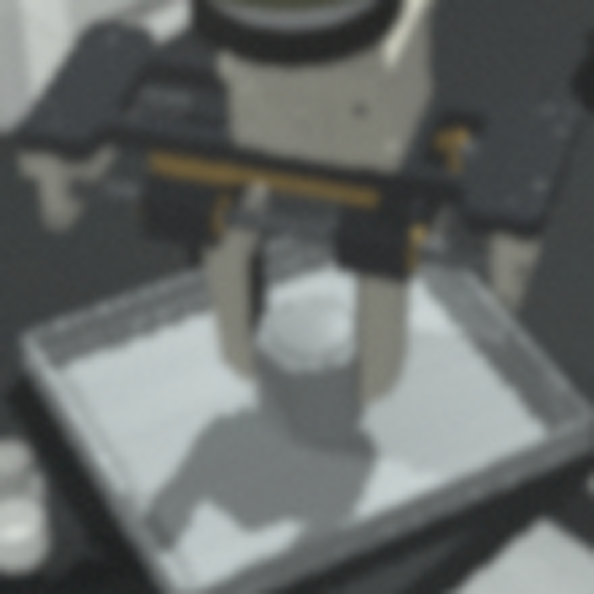

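Request:
play_rows(plan=[{"slide":[0,0,0.03],"roll":0,"fingers":-0.3},{"slide":[0,0,0],"roll":0,"fingers":-0.3},{"slide":[0,0,0],"roll":0,"fingers":0.3},{"slide":[0,0,0],"roll":0,"fingers":0.3},{"slide":[0,0,0],"roll":0,"fingers":0.3},{"slide":[0,0,0],"roll":0,"fingers":0.3}])

```text
t: 21.82
tool_pos: [0.4974, 0.2624, -0.0165]
orientation: [0.84, 1.402, -0.84]
force: [-0.2, 0.6, 0.3]
opening: 0.0608
```

```bash
python3 -c "
from h import *
s=st();save('wrist','w13.png')
im=cv2.imread('pics/w13.png')[140:340,200:440]; cv2.imwrite('pics/w13z.png',cv2.resize(im,None,fx=3,fy=3,interpolation=cv2.INTER_CUBIC))"
```

```text
t 21.82 q [ 0.394  0.221  1.773  0.     1.147 -0.097] pos [ 0.4974  0.2624 -0.0165] yaw_y 28.14 F [-0.2  0.6  0.3] M [-0.   -0.14  0.03] open 0.0608
```

View pics/w13z.png

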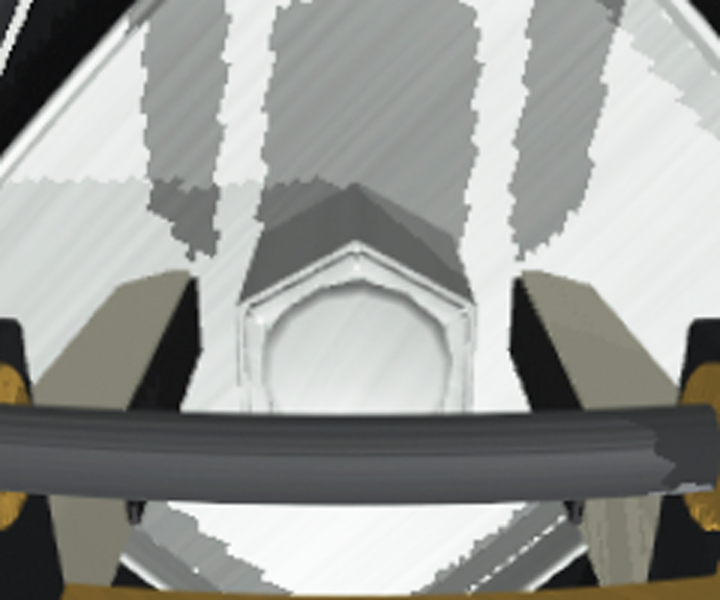

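Released: the nut stands upright, with clear gaps to both fingers. Next I retreat straight up.

Request:
play_rows(plan=[{"slide":[0,0,0.2],"roll":0,"fingers":0.3},{"slide":[0,0,0.4],"roll":0,"fingers":0.3},{"slide":[0,0,0.6],"roll":0,"fingers":0.3},{"slide":[0,0,0.8],"roll":0,"fingers":0.3},{"slide":[0,0,0.8],"roll":0,"fingers":0.3},{"slide":[0,0,0.8],"roll":0,"fingers":0.3},{"slide":[0,0,0.8],"roll":0,"fingers":0.3},{"slide":[0,0,0.4],"roll":0,"fingers":0.3},{"slide":[0,0,0],"roll":0,"fingers":0.3},{"slide":[0,0,0],"roll":0,"fingers":0.3}])

```text
t: 23.12
tool_pos: [0.4969, 0.2621, 0.1268]
orientation: [0.84, 1.403, -0.841]
force: [-0.7, -0.4, 0.0]
opening: 0.0606
```

```bash
python3 -c "
from h import *
s=st();T=wpose();save('wrist','w14.png');save('scene','s14.png')
from fit import fit
fit(T,.043,.4975,.2625)"
```

```text
t 23.12 q [ 0.394  0.063  1.667  0.     1.413 -0.097] pos [0.4969 0.2621 0.1268] yaw_y 28.14 F [-0.7 -0.4  0. ] M [-0.   -0.21  0.  ] open 0.0606
0.86
[ 0.49731628  0.26234218 26.41049331  0.03916476] -0.9582279395822794
```

View pics/w14.png

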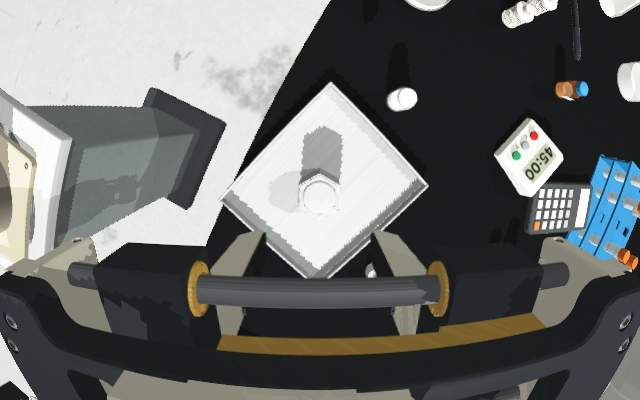

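View pics/s14.png

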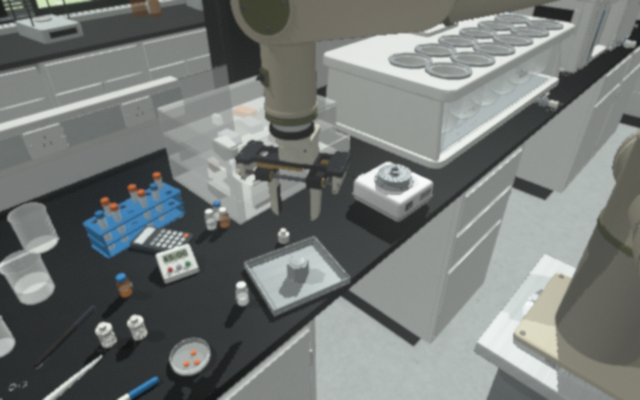

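```bash
python3 -c "
from h import *
print(robot.close_job());st()"
```

```text
the job is handed in; nothing more can be done
None
the job is handed in; nothing more can be done
```

The nut is off the spindle and stands upright near the middle of the tray, released. I handed the job in at about 23 s. No verdict was reported.

- **Unscrewing:** I gripped the nut across two flats and turned it clockwise about 1.8 rad, lifting it with the thread. The first light trial pull (12 N grip) met only the nut's own weight over 15 mm, so the slots were already lined up and I lifted it straight off. I never turned it counter-clockwise.
- **Placing:** I lowered it into the tray in small steps until it touched the floor. That pressed with about 11 N, more than I intended, so I eased off before opening the fingers and going straight up.
- **Last checks:** The final pictures show the nut standing upright inside the tray at about (0.497, 0.262), with the gripper clear of it and about zero force on the wrist. The weight and the vial are at the same pixels as at the start. I did not re-check the filter after the lift, but the arm only came near it over the mill.
- **What disagreed:** The real fingertips sat about 31 mm above the reported TCP. My first close therefore met no nut, because the fingers shut above it. The wrist and scene pictures agreed on the offset, so I corrected for it. The last fit put the nut's top at 39 mm instead of the expected 43 mm, at the edge of the range the fit was allowed to search. The floor contact came at the expected height, so I took that as fit error.

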